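Fit the grill's drip tray, then hold its lid open

TASK

The contact grill gets its plates wiped before it is packed. Pick the aluminium drip tray out of the accessories carton and leave the rest in there; set it flat on the counter under the drain spout on the grill's side, square to the grill, centred on the spout and pushed in until its end is against the housing. Then, not before, lift the grill's lid and finish while still holding it open at 50 degrees (give or take 5), never letting it drop, so that I can wipe underneath; nothing else may prop it, and the other things on the counter stay where they are.

Things in the scene. Friction and masses are not known exactly. Their poses are not given: they have to be found in the camera images.
- tray_center (a point): Centre (half-way up, 13 mm above its underside) of the loose drip tray: an open-topped rectangular aluminium tray, 120 mm long (its x), 50 mm wide (its y), 26 mm high, walls and floor 3 mm, 0.09 kg, both ends alike. It starts lying flat, upright, in the carton, with other things beside it, at least 25 mm free beside the middle of each long side.
- carton: Open low cardboard carton fixed to the counter, outside 320 (its x) x 340 (its y) x 72 mm high, walls and floor 6 mm; origin at the centre of its underside, on the counter. Besides the tray it holds a brush, a wooden-handled scraper, a red-capped jar, a blue scoop cup and a white plug adapter, all up to 60 mm tall.
- grill: Contact (sandwich) grill, standing fixed on the counter. Origin: centre of its footprint, at counter height; its x points from front to rear, y to its left side (the spout side). Black base housing 230 (x) x 270 (y) x 58 mm high, so the left side face is at y = +135 mm. Closed, the lid's top is at 116 mm and its sides at y = +-125 mm.
- grill_spout (a point): Underside of the outer end of the steel drain spout on the grill's left side: at (-40, +159, 43) mm in the grill's frame. The spout is a channel 36 mm wide (x) that sticks out 24 mm from the side face; 43 mm of free height below it, its top is 55 mm above the counter. With the tray fitted, its long axis stands square to the side face, its centre is at (-40, +195, 13) mm in the grill's frame and its inner end touches the side face below the spout.
- grill_hinge (a point): Middle of the lid's hinge axis, along the grill's y, at (115, 0, 80) mm in the grill's frame.
- grill_handle (a point): Middle of the lid's grip bar: a black round bar 20 mm thick along the grill's y, 166 mm clear between the two lugs that hold its ends. Shut, it is at (-155, 0, 90) mm in the grill's frame, its axis 45 mm in front of the lid's front edge, open space all round it; it moves with the lid on a circle of 270 mm about the hinge.
- grill_lid (a joint): Opening angle of the grill's lid, rad: 0 shut (as it starts), growing as the handle goes up and to the rear, stop at 1.75; 50 degrees = 0.873. The lid weighs about 0.8 kg and falls shut by its own weight; lifting it takes about 4 N at the handle.
- brush_grip (a point): Handle of the brush lying in the carton (160 mm long).
- scraper: Scraper lying in the carton, wooden handle and steel blade, 165 mm long, 34 mm wide; origin at mid length, on its underside.
- spice: Red-capped jar in the carton, 42 mm across, 60 mm high; origin at the centre of its underside.
- scoop: Blue cup in the carton, 56 mm across, 45 mm high; origin at the centre of its underside.
- plug: White plug adapter in the carton, 42 x 42 x 34 mm; origin at the centre of its underside.
- tape: Red roll of packing tape lying flat on the counter, 104 mm across, 48 mm high; origin at the centre of its underside.
- bottle: Green glass bottle standing right of the grill, 68 mm across, 220 mm high; origin at the centre of its underside.
- tumbler: White tumbler standing on the counter, 74 mm across, 90 mm high; origin at the centre of its underside.

How it is judged:
By the outcome, as a careful person would: the job done as asked, in the order asked, and still so for the second after the job is handed in, while the arm keeps its last pose, push and grip.
It also fails if it takes over 58 s, if anything falls off the work surface, if the arm or the gripper's body presses on something with over 40 N, if the wrist force passes 120 N, or if a joint passes its speed limit or range.

ROBOT

A 7-joint arm with a two-finger parallel gripper is mounted at the origin on the work surface. World frame = base frame: x ahead of the robot, y to its left, z up, the work surface at z = 0. Lengths are in m, angles in rad, forces in N, time in s.
With the tool pointing down it reaches from about 0.425 to 0.875 m from the base axis. Payload 8.4 kg.
Tool frame: the origin (TCP) lies on the centre line of the jaws, within the pads' length; the fingertips stand 19 mm ahead of it and the grasp point (between the pads) is the TCP (robot.tip_extent is the distance from the TCP to the fingertips, in m); z points along the fingers, y is the line along which they close (so a half turn about z gives the same grasp; the last joint's range is limited). The gripper opens to 85 mm and grips with 20 to 120 N. Pads are 22 mm wide; open, the fingers measure 114 mm over their backs; the gripper's body (76 mm by 85 mm) begins 54 mm behind the grasp point. The pads swing forward as they close: fully open they stand 13 mm farther back than shut.
Start: joints at [-1.433, 0.333, 0.04, 1.465, -0.013, 1.343, -0.059], TCP at [0.152, 0.632, 0.217] pointing down, gripper open.
Joint ranges: [-2.58, 2.58], [-0.38, 2.09], [-1.3, 1.39], [0.25, 2.4], [-1.5, 4.64], [0.08, 2.09], [-2.65, 2.65]. Speed limits (rad/s): [2.22, 2.22, 2.79, 2.79, 3.14, 3.14, 3.14].

INTERFACE

Orientations are given as a unit quaternion [w, x, y, z].
In Python, from bench import robot, fingers, readout, cams gives the robot as it stands. The module is installed in compiled form; this text tells all that it offers. Calls block until the motion is done:
- robot.move_pose(position, orientation): joint-space move of the TCP to a pose.
- robot.move_l(position, max_speed=0.15, rot=None, guard=None): straight line of the TCP; rot=None keeps the orientation; max_speed is the mean speed in m/s. With guard (N) it stops when the force on the tool has changed by that much, and returns True; else False.
- robot.set_joints(angles): joint-space move.
- fingers.let_go() and fingers.gripper_close(strength=None): open the fingers fully, or close them until they stop; strength is the grip in N (None keeps the last).
- robot.wait(seconds).
- robot.ik(position, orientation): joint angles nearest the present ones, or None.
- readout.state(): the state.
- cams.read_camera(name): name is "scene" or "side" or "wrist"; returns a dict with "frame" (420x560x3 uint8, red, green, blue), "depth" (420x560 float32, m along the optical axis (not along the pixel's ray), 0 where there is no reading), "fx", "fy", "cx", "cy" (pixels), "R" (3x3) and "t" (3): a world point X has camera coordinates R X + t; the wrist camera has in their place "hand_eye" (4x4, takes a point from camera to tool coordinates, whose origin is the TCP and whose axes are the flange's). Camera axes: x right, y down, z forward; pixel columns grow to the right and rows downward; lengths in m; the calibration is good to about 2 mm. A picture is of the moment at which its call begins: read the wrist's pose just before it.
A pose or a line that the arm cannot do raises robot.Unreachable and nothing moves.
- robot.finish_job(): hands the job in; it is judged then, once.
The state is a dict: "clock": time; "joints": joint angles; "qd": joint speeds; "joint_efforts": joint torques, N m; "ee_pos": TCP position; "orientation": TCP orientation; "force": force on the tool from outside, world axes, zero at the start; "torque": the same for the moment, N m; "opening": opening from 0.0 (shut) to 1.0 (fully open); "grasp_force": force on a finger pad.
Only numpy, scipy, OpenCV 4.12 (cv2) and the standard library are available. Lean on these libraries where they do the work, as an engineer would, in place of code of your own. Each camera call takes 0.05 s, during which the arm holds its last target. There are 200 camera calls.

## Working session

There is one attempt and no reset: what is moved stays moved. The work goes in short steps, each a Python script; the robot and the scene stay as the last script left them, time stands still between calls to the robot, and variables do not carry over. Pictures are saved under pics/ and viewed, at most 14 in all, crops included, and the job is handed in when it is done.

```bash
mkdir -p pics
cat > h.py <<'E'
import numpy as np, cv2
from scipy.spatial.transform import Rotation as Ro
from bench import robot, fingers, readout, cams
def cam(n):
    s=readout.state(); c=cams.read_camera(n)
    if 'R' in c:
        R=np.array(c['R']).T; o=-R@np.array(c['t'])
    else:
        H=np.array(c['hand_eye']); q=s['orientation']; T=Ro.from_quat([q[1],q[2],q[3],q[0]]).as_matrix()
        R=T@H[:3,:3]; o=T@H[:3,3]+np.array(s['ee_pos'])
    c['Rw'],c['o']=R,o
    return c
def save(c,name): cv2.imwrite('pics/'+name,cv2.cvtColor(c['frame'],cv2.COLOR_RGB2BGR))
def ray(c,u,v): return c['Rw']@np.array([(u-c['cx'])/c['fx'],(v-c['cy'])/c['fy'],1.])
def onplane(c,u,v,z):
    d=ray(c,u,v); return c['o']+d*(z-c['o'][2])/d[2]
def cloud(c):
    v,u=np.mgrid[:420,:560]; z=c['depth']
    p=np.stack([(u-c['cx'])/c['fx']*z,(v-c['cy'])/c['fy']*z,z],-1)
    return p@c['Rw'].T+c['o']
def down(yaw): # tool z down, tool y axis at world yaw
    y=np.array([np.cos(yaw),np.sin(yaw),0]); z=np.array([0,0,-1.]); x=np.cross(y,z)
    q=Ro.from_matrix(np.stack([x,y,z],1)).as_quat(); return [q[3],q[0],q[1],q[2]]
E
python3 - <<'E'
from h import *
print(readout.state())
a=[]
for n in ['scene','side','wrist']:
    c=cam(n); np.savez(n+'.npz',**c); save(c,n+'0.png'); print(n,c['o'].round(3),c['Rw'][:,2].round(3),c['fx'],(c['depth']>0).mean())
E
```

```text
{'clock': 0.0, 'joints': array([-1.43319704,  0.33391822,  0.03985309,  1.46629028, -0.01343443,
        1.34330295, -0.05850623]), 'qd': array([ 0.00087548, -0.00093447,  0.00113337,  0.00027346,  0.00053206,
       -0.00114143,  0.00079428]), 'joint_efforts': array([-2.73329961e-04, -6.58558059e+01,  1.36511095e+00, -4.05559587e+01,
        1.67452509e-02,  1.24777551e-02, -1.25392484e-05]), 'ee_pos': array([0.15237519, 0.63138173, 0.21600696]), 'orientation': array([-6.17471057e-05,  1.18129084e-01,  9.92997903e-01, -8.24290009e-04]), 'force': array([0.26484608, 0.40173967, 0.54994712]), 'torque': array([-0.00939974, -0.00865164,  0.04369374]), 'grasp_force': 0.0, 'opening': 0.9948454030908112}
scene [ 1.219 -0.322  1.256] [-0.464  0.221 -0.858] 415.90678959206673 0.9960799319727891
side [0.462 0.732 0.821] [ 0.107 -0.728 -0.677] 414.29446906017125 0.9961692176870748
wrist [0.08  0.649 0.373] [ 0.284 -0.069 -0.956] 296.3390412838521 0.9961819727891157
```

View pics/scene0.png

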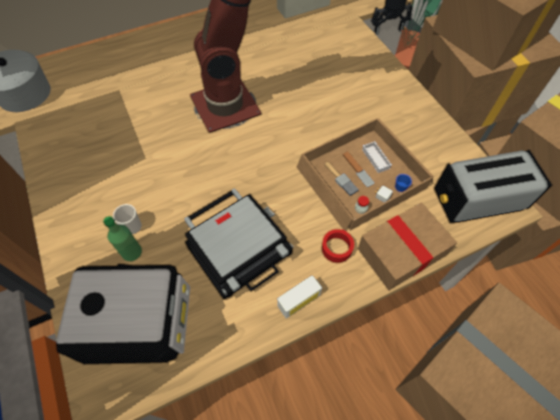

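View pics/side0.png

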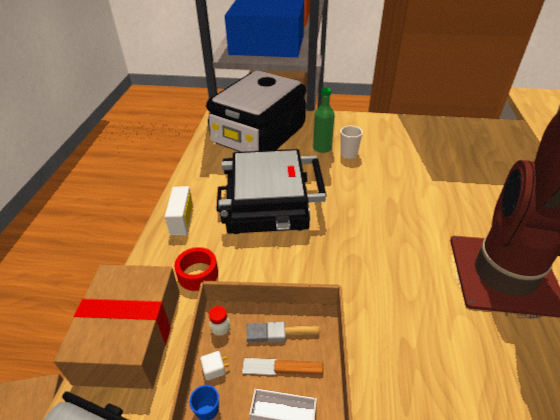

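View pics/wrist0.png

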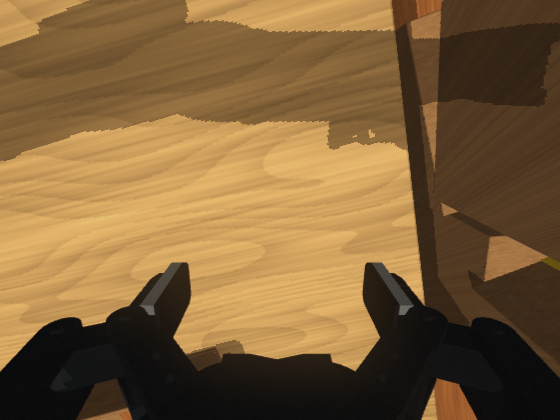

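The scene view shows the carton at about (365,170) with the white tray at (377,155), and the grill at (237,240) with its grip bar at (213,207) facing the robot. The tape is at (338,245). The side view shows the spout at about (283,222) and the tray at (283,405), cut off by the image edge. The wrist view shows only bare counter and the carton's edge.

```bash
python3 - <<'E'
from h import *
C={n:dict(np.load(n+'.npz')) for n in ['scene','side']}
for n,c in C.items():
    P=cloud(c); hsv=cv2.cvtColor(c['frame'],cv2.COLOR_RGB2HSV)
    # tray: low-sat bright inside carton
    m=((hsv[...,1]<60)&(hsv[...,2]>110)&(P[...,2]<0.15)&(P[...,2]>0.0)&(P[...,0]<1)&(P[...,0]>.1)).astype(np.uint8)
    k,l,s,ce=cv2.connectedComponentsWithStats(m)
    for i in range(1,k):
        if s[i,4]>25:
            q=P[l==i]; r=cv2.minAreaRect(q[:,:2].astype(np.float32))
            print(n,'grey',ce[i].round(0),s[i,4],q.mean(0).round(3),'z',np.percentile(q[:,2],[2,50,98]).round(3),np.round(r[0],3),np.round(r[1],3),round(r[2],1))
    # red / blue
    for nm,mm in [('red',((hsv[...,0]<6)|(hsv[...,0]>174))&(hsv[...,1]>180)&(hsv[...,2]>110)),('dark',(hsv[...,2]<60)),('green',(hsv[...,0]>50)&(hsv[...,0]<85)&(hsv[...,1]>120))]:
        m=(mm&(P[...,2]<0.25)&(P[...,2]>0.0)&(P[...,0]<1.1)&(P[...,0]>.2)).astype(np.uint8)
        k,l,s,ce=cv2.connectedComponentsWithStats(m)
        for i in range(1,k):
            if s[i,4]>60:
                q=P[l==i]; print(n,nm,ce[i].round(0),s[i,4],q.min(0).round(3),q.max(0).round(3))
    z=P[...,2]
    # all table plane check
    print(n,'plane',np.percentile(z[(hsv[...,1]>80)&(abs(z)<.02)],[10,50,90]).round(4))
    # carton rim
    for a,b in [(.065,.08)]:
        q=P[(z>a)&(z<b)&(hsv[...,1]>90)&(hsv[...,0]>5)&(hsv[...,0]<20)&(P[...,0]>.2)&(P[...,0]<.8)&(P[...,1]>.1)]
        print(n,'rim',len(q),cv2.minAreaRect(q[:,:2].astype(np.float32)))
E
python3 - <<'E'
import cv2
a=cv2.imread('pics/side0.png')[130:250,190:350]; cv2.imwrite('pics/s1.png',cv2.resize(a,None,fx=5,fy=5,interpolation=cv2.INTER_CUBIC))
E
```

```text
scene grey [376. 157.] 474 [0.507 0.408 0.018] z [0.005 0.015 0.036] [0.505 0.412] [0.071 0.134] 88.4
scene grey [365. 178.] 148 [0.571 0.322 0.013] z [0.006 0.013 0.018] [0.572 0.323] [0.068 0.041] 3.8
scene grey [403. 176.] 28 [0.628 0.445 0.023] z [0.002 0.009 0.055] [0.625 0.436] [0.084 0.047] 83.8
scene grey [346. 183.] 218 [0.566 0.242 0.025] z [0.014 0.025 0.033] [0.564 0.245] [0.088 0.052] 2.3
scene grey [384. 194.] 180 [0.666 0.334 0.035] z [0.006 0.038 0.046] [0.666 0.333] [0.044 0.1  ] 31.6
scene grey [235. 235.] 3738 [ 0.633 -0.202  0.117] z [0.11  0.117 0.122] [ 0.602 -0.206] [0.242 0.218] 11.3
scene grey [127. 217.] 484 [ 0.388 -0.494  0.059] z [0.009 0.062 0.093] [ 0.403 -0.492] [0.116 0.07 ] 15.4
scene grey [361. 208.] 73 [0.683 0.232 0.033] z [0.012 0.036 0.048] [0.681 0.239] [0.047 0.024] 67.9
scene grey [189. 222.] 58 [ 0.52  -0.315  0.099] z [0.092 0.101 0.106] [ 0.504 -0.315] [0.087 0.019] 1.0
scene grey [281. 249.] 84 [ 0.73  -0.091  0.095] z [0.089 0.095 0.1  ] [ 0.729 -0.09 ] [0.036 0.024] 9.7
scene grey [177. 307.] 384 [ 0.774 -0.432  0.122] z [0.046 0.131 0.
[... 2991 characters left out ...]
 251 [0.654 0.191 0.006] [0.71  0.26  0.071]
side dark [325.  10.] 80 [ 0.538 -1.912  0.   ] [ 0.56  -1.466  0.172]
side dark [269. 107.] 3511 [ 0.536 -0.867  0.002] [ 0.965 -0.311  0.25 ]
side dark [266.  81.] 122 [ 0.664 -0.647  0.188] [ 0.724 -0.59   0.199]
side dark [263. 209.] 3090 [ 0.501 -0.332  0.001] [ 0.785 -0.046  0.116]
side dark [318. 175.] 208 [ 0.466 -0.408  0.001] [ 0.51  -0.151  0.105]
side dark [ 95. 407.] 625 [0.74  0.479 0.126] [0.856 0.512 0.167]
side green [323. 124.] 906 [ 0.456 -0.533  0.004] [ 0.517 -0.482  0.223]
side plane [-0.0011  0.0013  0.0077]
side rim 1958 ((0.5982703566551208, 0.3042997717857361), (0.4119220972061157, 0.3175065219402313), 3.0640361309051514)
```

View pics/s1.png

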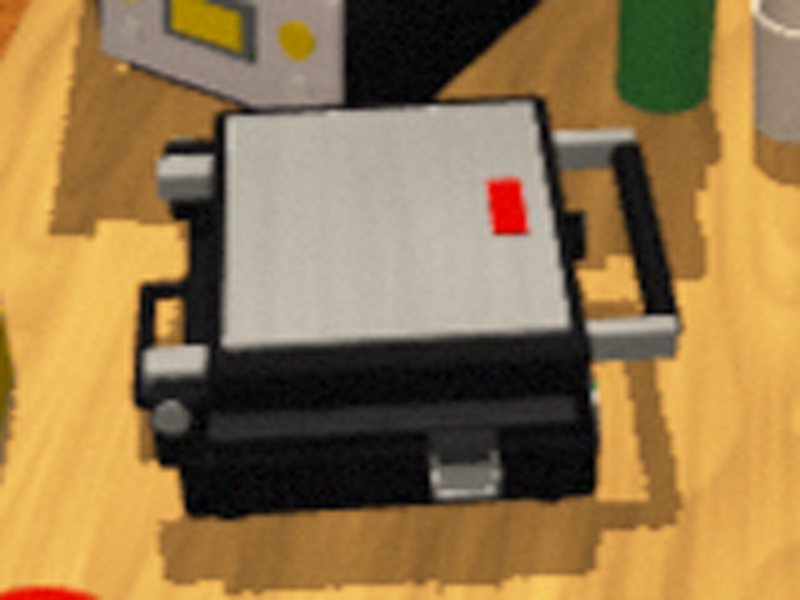

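The crop shows the grill with the spout at crop (465,465) and the grip bar at (645,230). The lugs, hinge caps, lid and spout agree: yaw is about 11.3° and the grill origin is about (0.639, -0.199). Next I'll hover over the tray for a close look at it and the free space beside it.

Run:
```python
from h import *
robot.move_pose([0.51,0.405,0.20],down(np.pi/2))
robot.wait(.3)
c=cam('wrist'); np.savez('w1.npz',**c); P=cloud(c)
f=c['frame'].copy()
hsv=cv2.cvtColor(f,cv2.COLOR_RGB2HSV); z=P[...,2]
for lo,hi in [(.006,.045),(.022,.04)]:
    m=((hsv[...,1]<60)&(hsv[...,2]>100)&(z>lo)&(z<hi)&(abs(P[...,0]-.508)<.09)&(abs(P[...,1]-.408)<.055)).astype(np.uint8)
    k,l,s,ce=cv2.connectedComponentsWithStats(m); i=1+np.argmax(s[1:,4]); q=P[l==i]
    r=cv2.minAreaRect(q[:,:2].astype(np.float32)); print(lo,len(q),r,np.percentile(q[:,2],[2,50,98]).round(3))
# obstacles taller than floor at tray's middle in y profile
sel=(abs(P[...,0]-.508)<.02)
for y in np.arange(.30,.52,.006):
    q=P[sel&(abs(P[...,1]-y)<.003)]
    print(round(y,3),len(q), q[:,2].max().round(3) if len(q) else '', end=' | ')
print(); print(readout.state()['ee_pos'],readout.state()['clock']); save(c,'w1.png')
```

```text
0.006 4648 ((0.5092935562133789, 0.4046797752380371), (0.051571547985076904, 0.11970123648643494), 88.03307342529297) [0.008 0.009 0.033]
0.022 957 ((0.5093019008636475, 0.4055122435092926), (0.04992145299911499, 0.11972561478614807), 88.11441802978516) [0.023 0.031 0.033]
0.3 136 0.008 | 0.306 77 0.021 | 0.312 170 0.022 | 0.318 175 0.022 | 0.324 175 0.022 | 0.33 462 0.295 | 0.336 1936 0.302 | 0.342 4472 0.309 | 0.348 2730 0.309 | 0.354 1453 0.285 | 0.36 3185 0.292 | 0.366 1223 0.299 | 0.372 1393 0.307 | 0.378 1820 0.313 | 0.384 1730 0.315 | 0.39 1910 0.315 | 0.396 1933 0.315 | 0.402 1695 0.308 | 0.408 1663 0.308 | 0.414 1920 0.315 | 0.42 1911 0.315 | 0.426 1739 0.315 | 0.432 1789 0.313 | 0.438 1408 0.307 | 0.444 1216 0.299 | 0.45 3156 0.292 | 0.456 1440 0.285 | 0.462 2680 0.309 | 0.468 4640 0.309 | 0.474 2125 0.304 | 0.48 507 0.297 | 0.486 606 0.074 | 0.492 187 0.073 | 0.498 48 0.071 | 0.504 40 0.05 | 0.51 34 0.035 | 0.516 28 0.018 | 
[0.50968524 0.40539519 0.2000196 ] 2.0583
```

View pics/w1.png

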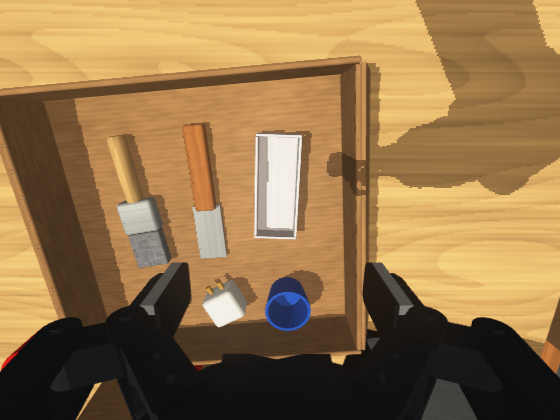

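The wrist view shows the tray at about (278,185), the scraper 50 mm to its left and the carton wall to its right at u≈345. There is room for the open fingers (y 0.348 to 0.462). The tray top measures z=0.032, which matches 6+26 mm. I'll grasp it, lift it and go above the spout.

Run:
```python
from h import *
q=down(np.radians(88.05))
robot.move_pose([.5093,.405,.10],q)
hit=robot.move_l([.5093,.405,.0275],.1,guard=12); s=readout.state(); print(hit,s['ee_pos'],s['force'])
fingers.gripper_close(40); s=readout.state(); print(s['opening'],s['grasp_force'],s['clock'])
robot.move_l([.5093,.405,.18],.15); s=readout.state(); print(s['opening'],s['grasp_force'],s['force'],s['clock'])
yaw=np.radians(11.3); gx=np.array([np.cos(yaw),np.sin(yaw)]); gy=np.array([-gx[1],gx[0]]); o=np.array([.639,-.1985])
p=o-.04*gx+.245*gy
robot.move_pose([*p,.15],down(yaw)); robot.wait(.3)
c=cam('wrist'); np.savez('w2.npz',**c); save(c,'w2.png'); s=readout.state(); print(s['ee_pos'],s['joints'],s['clock'],s['opening'])
```

```text
False [0.50977077 0.40532767 0.02819511] [0.6800554  0.28870295 0.32152964]
0.0032646459918814134 0.0 4.1833
-0.00010118874796009552 0.0 [0.12588895 0.40150754 0.30115386] 5.35
[0.55183    0.03437111 0.14999122] [-0.69526518  0.20193313  0.62885035  1.81746975 -0.12883366  1.16308193
  0.17332627] 7.1 0.00107410165136679
```

View pics/w2.png

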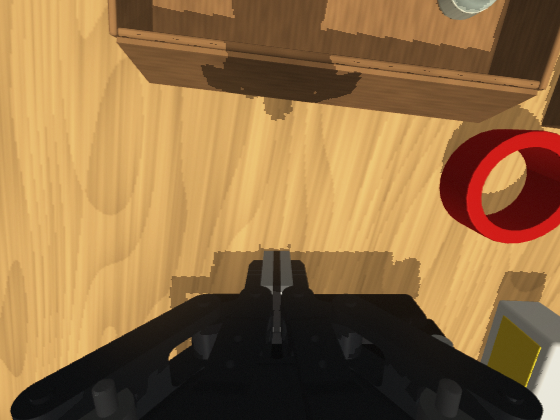

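The grasp missed: the gripper closed fully and no tray is visible in the hand. I'll go back and look.

Run:
```python
from h import *
fingers.let_go()
robot.move_pose([.51,.405,.20],down(np.pi/2)); robot.wait(.2)
c=cam('wrist'); np.savez('w3.npz',**c); P=cloud(c); save(c,'w3.png')
hsv=cv2.cvtColor(c['frame'],cv2.COLOR_RGB2HSV); z=P[...,2]
m=((hsv[...,1]<60)&(hsv[...,2]>100)&(z>.006)&(z<.06)&(abs(P[...,0]-.508)<.09)&(abs(P[...,1]-.408)<.07)).astype(np.uint8)
k,l,s,ce=cv2.connectedComponentsWithStats(m); i=1+np.argmax(s[1:,4]); q=P[l==i]
print(cv2.minAreaRect(q[:,:2].astype(np.float32)),np.percentile(q[:,2],[2,50,98]).round(3),ce[i])
print(readout.state()['clock'],c['hand_eye'])
```

```text
((0.5095414519309998, 0.40458956360816956), (0.051596321165561676, 0.12024231255054474), 88.05069732666016) [0.008 0.009 0.033] [278.27831507 183.74382119]
9.5417 [[-3.19109754e-04 -9.56301044e-01 -2.92383670e-01  7.41185856e-02]
 [ 9.99999727e-01 -4.99819353e-04  5.43354910e-04 -5.76704517e-04]
 [-6.65749885e-04 -2.92383417e-01  9.56300943e-01 -1.57038381e-01]
 [ 0.00000000e+00  0.00000000e+00  0.00000000e+00  1.00000000e+00]]
```

View pics/w3.png

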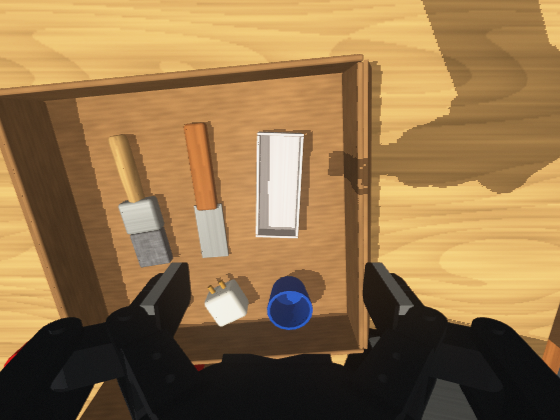

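The tray is still in place at about (278,185), unmoved, so the fingers must have closed above it. I'll check the real finger height against the reported TCP.

Run:
```python
from h import *
for n,tz in [('w1',.2),('w2',.15),('w3',.2)]:
    c=dict(np.load(n+'.npz')); P=cloud(c); hsv=cv2.cvtColor(c['frame'],cv2.COLOR_RGB2HSV)
    d=P[...,2]; m=(d>tz-.06)&(d<tz+.05)
    q=P[m]; print(n,tz,m.sum(),np.percentile(q[:,2],[0,.5,2,10]).round(4), q.min(0).round(3),q.max(0).round(3), np.argwhere(m).min(0))
    for zz in np.arange(tz-.04,tz+.04,.005):
        k=m&(abs(d-zz)<.0025); qq=P[k]
        if len(qq): print(round(zz-tz,3),len(qq),qq.min(0).round(3),qq.max(0).round(3))
from bench import robot; print(robot.tip_extent)
c=cam('scene'); P=cloud(c); z=P[...,2]
m=(abs(P[...,0]-.51)<.08)&(abs(P[...,1]-.405)<.08)&(z>.13)&(z<.3); print('scene',np.percentile(z[m],[0,1,5]),m.sum())
c=cam('side'); P=cloud(c); z=P[...,2]
m=(abs(P[...,0]-.51)<.08)&(abs(P[...,1]-.405)<.08)&(z>.13)&(z<.3); print('side',np.percentile(z[m],[0,1,5]) if m.any() else 0,m.sum())
```

```text
w1 0.2 2454 [0.1402 0.2278 0.2288 0.2319] [0.498 0.349 0.14 ] [0.714 0.549 0.25 ] [262 142]
0.025 6 [0.503 0.362 0.227] [0.513 0.448 0.227]
0.03 291 [0.499 0.356 0.228] [0.521 0.455 0.232]
0.035 488 [0.498 0.35  0.233] [0.521 0.461 0.237]
0.04 603 [0.498 0.349 0.238] [0.521 0.461 0.242]
w2 0.15 1837 [0.09   0.0905 0.0921 0.1691] [ 0.538 -0.087  0.09 ] [0.668 0.047 0.2  ] [251 245]
0.02 113 [0.54  0.038 0.168] [0.563 0.046 0.172]
0.025 239 [0.538 0.038 0.173] [0.564 0.046 0.177]
0.03 275 [0.538 0.038 0.178] [0.564 0.047 0.182]
0.035 305 [0.538 0.038 0.183] [0.564 0.047 0.187]
0.04 331 [0.538 0.038 0.188] [0.564 0.047 0.192]
w3 0.2 2469 [0.14   0.1416 0.2284 0.2319] [0.499 0.347 0.14 ] [0.716 0.555 0.25 ] [262 141]
0.025 6 [0.508 0.36  0.227] [0.515 0.446 0.227]
0.03 278 [0.5   0.354 0.228] [0.523 0.453 0.232]
0.035 522 [0.499 0.348 0.233] [0.522 0.459 0.237]
0.04 595 [0.499 0.347 0.238] [0.522 0.46  0.242]
0.019
scene [0.2264489  0.23155393 0.23584673] 301
side [0.23422164 0.2358819  0.27523575] 307
```

The scene and wrist cameras agree: the fingertips really stand 18 mm (shut) to 27 mm (open) above the reported TCP, not 19 mm below it. The tool is therefore about 37 mm shorter than stated, and I'll add that offset along the tool axis. Retrying the grasp.

```bash
cat >> h.py <<'E'
OFF=0.037 # real grasp point lies this far behind the reported TCP
def rot(q): return Ro.from_quat([q[1],q[2],q[3],q[0]]).as_matrix()
def cmd(p,q): return list(np.array(p)+OFF*rot(q)[:,2])
def st(*k):
    s=readout.state(); print(*[np.round(s[i],4) for i in k],'t',round(s['clock'],2)); return s
yaw=np.radians(11.3); gx=np.array([np.cos(yaw),np.sin(yaw),0]); gy=np.array([-gx[1],gx[0],0]); G=np.array([.639,-.1985,0])
def gp(x,y,z): return G+x*gx+y*gy+np.array([0,0,z])
E
python3 - <<'E'
from h import *
q=down(np.radians(88.05))
robot.move_pose(cmd([.5095,.405,.09],q),q)
hit=robot.move_l(cmd([.5095,.405,.0275],q),.1,guard=10); print(hit); st('ee_pos','force')
fingers.gripper_close(40); s=st('opening','grasp_force')
if s['grasp_force']>5:
    robot.move_l(cmd([.5095,.405,.15],q),.15); robot.wait(.2); st('opening','grasp_force','force')
    c=cam('wrist'); np.savez('w4.npz',**c); save(c,'w4.png')
E
```

```text
False
[ 0.5099  0.4053 -0.0089] [ 0.6767  0.4034 -0.1535] t 11.06
0.5775 42.5685 t 11.48
0.5785 41.8843 [-0.676  -0.2621 -0.3685] t 12.65
```

View pics/w4.png

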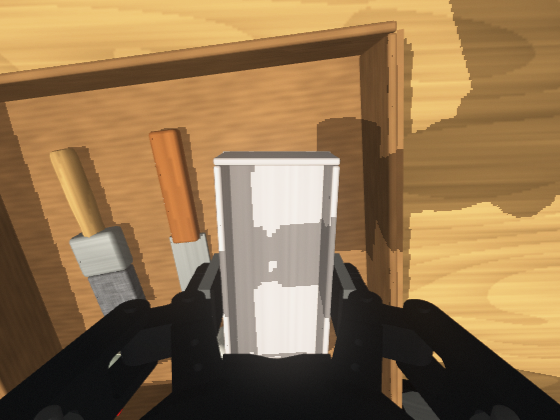

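The tray is held flat, with its far end at row 157 and the walls at u≈218 and 337. I'll measure its pose in the hand, then carry it to the outer approach point and lower it.

Run:
```python
from h import *
s=st('ee_pos'); q0=s['orientation']; p0=s['ee_pos']; T=rot(q0)
c=dict(np.load('w4.npz')); P=cloud(c); hsv=cv2.cvtColor(c['frame'],cv2.COLOR_RGB2HSV)
L=(P-p0)@T
m=(hsv[...,1]<60)&(hsv[...,2]>110)&(P[...,2]>.10)&(P[...,2]<.2)&(np.mgrid[:420,:560][0]<255)
q=L[m]; rim=q[:,2]<np.percentile(q[:,2],3)+.006
print('tool frame x max',np.percentile(q[:,0],[95,99,99.8]).round(4),'rim z',np.percentile(q[rim][:,2],[5,50]).round(4),'floor',np.percentile(q[:,2],95).round(4),'rim y',q[rim][:,1].min().round(4),q[rim][:,1].max().round(4))
for sx in [.03,.05]: 
    k=rim&(abs(q[:,0]-sx)<.005); print(sx,q[k][:,1].min().round(4),q[k][:,1].max().round(4),np.median(q[k][:,2]).round(4))
Q=down(yaw)
robot.move_pose(cmd(gp(-.04,.245,.12),Q),Q)
robot.move_l(cmd(gp(-.04,.245,.035),Q),.12); robot.wait(.2)
st('ee_pos','force','opening','grasp_force')
c=cam('side'); np.savez('sd5.npz',**c); save(c,'sd5.png')
a=c['frame'][130:330,190:400]; cv2.imwrite('pics/sd5.png',cv2.cvtColor(cv2.resize(a,None,fx=3,fy=3,interpolation=cv2.INTER_CUBIC)[:600],cv2.COLOR_RGB2BGR))
```

```text
[0.5092 0.4047 0.1121] t 12.7
tool frame x max [0.0602 0.0603 0.0604] rim z [-0.0413 -0.0402] floor -0.0167 rim y -0.0255 0.0244
0.03 -0.0254 0.0244 -0.0402
0.05 -0.0255 0.0243 -0.0402
[ 0.5524  0.0341 -0.0013] [-0.0418 -0.4339 -2.2189] 0.5755 41.8528 t 15.16
```

View pics/sd5.png

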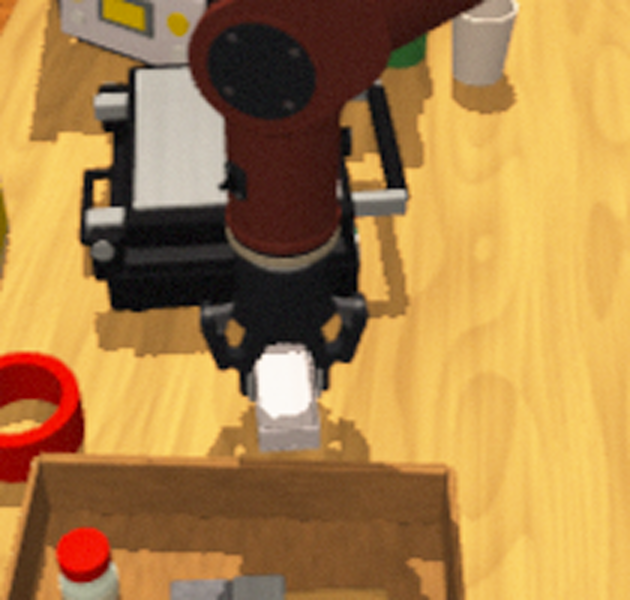

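The tray is held over the counter in line with the spout, clear of the carton and the tape. I'll fit the side face's direction, then slide the tray in.

Run:
```python
from h import *
for n in ['side','scene']:
    c=dict(np.load(n+'.npz')); P=cloud(c); L=np.stack([(P-G)@gx,(P-G)@gy,P[...,2]],-1)
    m=(L[...,2]>.012)&(L[...,2]<.038)&(abs(L[...,0])<.1)&(L[...,1]>.12)&(L[...,1]<.15)
    q=L[m]
    if len(q)>30:
        k=np.polyfit(q[:,0],q[:,1],1); r=q[abs(q[:,1]-np.polyval(k,q[:,0]))<.003]; k=np.polyfit(r[:,0],r[:,1],1); print(n,'left face',len(q),k,np.degrees(k[0]))
    m=(L[...,2]>.110)&(L[...,2]<.124)&(abs(L[...,1])<.14)&(abs(L[...,0])<.15); q=L[m][:,:2].astype(np.float32); print(n,'lid',cv2.minAreaRect(q),np.percentile(q,[.5,99.5],axis=0))
    hsv=cv2.cvtColor(c['frame'],cv2.COLOR_RGB2HSV)
    m=(hsv[...,2]<60)&(abs(L[...,0]+.155)<.02)&(abs(L[...,1])<.075)&(L[...,2]>.08)&(L[...,2]<.11); q=L[m]; k=np.polyfit(q[:,1],q[:,0],1); print(n,'bar',len(q),k,q.mean(0),np.percentile(q[:,2],[50,98]))
    m=(hsv[...,1]<70)&(hsv[...,2]>75)&(L[...,1]>.139)&(L[...,1]<.17)&(abs(L[...,0]+.04)<.04)&(L[...,2]>.03)&(L[...,2]<.06); q=L[m]; print(n,'spout',m.sum(),q.min(0),q.max(0),q.mean(0)) if m.any() else 0
```

```text
side left face 337 [1.15110461e-04 1.32664060e-01] 0.0065953435948388735
side lid ((-0.01069939136505127, 0.0007338374853134155), (0.2528604567050934, 0.20159681141376495), 89.93984985351562) [[-0.11027513 -0.12103752]
 [ 0.08885576  0.12254916]]
side bar 190 [ 0.00120999 -0.15523374] [-0.15523123  0.00207995  0.09910719] [0.09947049 0.10327997]
side spout 74 [-0.05913105  0.14051706  0.04197123] [-0.02588997  0.15857873  0.0577621 ] [-0.04165335  0.14998184  0.04831599]
scene lid ((-0.009359419345855713, -0.0024979934096336365), (0.20513661205768585, 0.24757811427116394), 0.0714360922574997) [[-0.10900744 -0.12365997]
 [ 0.0898006   0.11904562]]
scene bar 160 [ 0.0026483  -0.15315985] [-0.15316491 -0.00191386  0.09877297] [0.09929359 0.10404062]
scene spout 46 [-0.06123326  0.14022433  0.04097983] [-0.02396061  0.15867683  0.05908701] [-0.04403989  0.15021955  0.04878586]
```

The fitted yaw is right to 0.1°, the spout centre is at x≈-0.042 and the face at y≈0.133 to 0.135. Sliding in.

Run:
```python
from h import *
Q=down(yaw); X=-.041
ez=lambda b: b-.014+OFF   # bottom height -> grasp point z
def g(): 
    s=readout.state(); d=s['ee_pos']-G; print('grill xy',(d@gx).round(4),(d@gy).round(4),'z',d[2].round(4),'F',s['force'].round(2),'t',round(s['clock'],2)); return d
robot.move_l(cmd(gp(X,.245,ez(.0015)),Q),.08,guard=6); g()
robot.move_l(cmd(gp(X,.203,ez(.0015)),Q),.12,guard=10); g()
hit=robot.move_l(cmd(gp(X,.186,ez(.0015)),Q),.03,guard=8); print(hit); d=g()
y=d@gy
hit=robot.move_l(cmd(gp(X,y,ez(-.002)),Q),.03,guard=6); print(hit); g()
fingers.let_go(); st('opening','force')
robot.move_l(cmd(gp(X,y+.0,.14),Q),.15)
robot.move_pose(cmd(gp(X-.02,.30,.2),Q),Q); robot.wait(.1)
c=cam('side'); np.savez('sd6.npz',**c); c2=cam('wrist'); np.savez('w6.npz',**c2)
for n,c in (('side',c),('wrist',c2)):
    P=cloud(c); L=np.stack([(P-G)@gx,(P-G)@gy,P[...,2]],-1); hsv=cv2.cvtColor(c['frame'],cv2.COLOR_RGB2HSV)
    m=(hsv[...,1]<60)&(hsv[...,2]>90)&(abs(L[...,0]+.04)<.05)&(L[...,1]>.125)&(L[...,1]<.3)&(L[...,2]>.019)&(L[...,2]<.034)
    q=L[m]
    if len(q)>20: print(n,len(q),cv2.minAreaRect(q[:,:2].astype(np.float32)),np.percentile(q,[1,99],axis=0).round(4))
st('clock')
c=np.load('sd6.npz'); a=c['frame'][130:330,190:400]; cv2.imwrite('pics/sd6.png',cv2.cvtColor(cv2.resize(a,None,fx=3,fy=3,interpolation=cv2.INTER_CUBIC),cv2.COLOR_RGB2BGR))
# lid grasp feasibility
def lidpose(th,t0,r=.2702):
    a=np.radians(th+2.12); p=gp(.115-r*np.cos(a),0,.08+r*np.sin(a)); t=np.radians(t0-th)
    z=np.sin(t)*gx-np.array([0,0,np.cos(t)]); yv=np.cos(t)*gx+np.array([0,0,np.sin(t)]); x=np.cross(yv,z)
    q=Ro.from_matrix(np.stack([x,yv,z],1)).as_quat(); return p,[q[3],q[0],q[1],q[2]]
for t0 in (40,45,50,55,60):
    for th in (0,25,50):
        p,q=lidpose(th,t0); j=robot.ik(cmd(p,q),q); print(t0,th,None if j is None else np.round(j,2))
    p,q=lidpose(0,t0); pb=p-.09*rot(q)[:,2]; j=robot.ik(cmd(pb,q),q); print('  back',None if j is None else np.round(j,2))
```

```text
grill xy -0.0417 0.245 z -0.0132 F [-0.08 -0.72 -1.56] t 15.49
grill xy -0.041 0.2032 z -0.0125 F [-0.37  0.36 -1.27] t 15.99
True
grill xy -0.0413 0.1937 z -0.013 F [ 0.02  0.42 -1.04] t 16.42
False
grill xy -0.0409 0.1937 z -0.0151 F [-6.02  1.09 15.42] t 16.67
0.9966 [ 1.4076 -0.0173 -0.3138] t 17.12
side 129 ((-0.04087505117058754, 0.19437558948993683), (0.049336425960063934, 0.1225697323679924), 0.38926661014556885) [[-0.0652  0.1342  0.0191]
 [-0.0164  0.2554  0.0294]]
wrist 723 ((-0.040446072816848755, 0.19464510679244995), (0.11996523290872574, 0.04965377599000931), 89.7277603149414) [[-0.0653  0.1358  0.0193]
 [-0.0159  0.2543  0.0272]]
18.8167 t 18.82
40 0 [ 0.81  0.12 -0.15  2.31 -1.18  0.54  1.87]
40 25 [-0.83  0.09  1.33  1.96 -0.31  0.97  0.85]
40 50 [-0.41  0.51  0.96  1.38 -0.3   1.6   0.72]
  back [-0.37 -0.35  1.07  2.36 -0.47  0.56  1.29]
45 0 [ 1.04  0.15 -0.34  2.34 -1.37  0.56  2.1 ]
45 25 [-0.96 -0.15  1.37  2.02 -0.07  0.87  0.66]
45 50 [-0.44  0.44  0.96  1.44 -0.3   1.51  0.72]
  back [ 0.25 -0.12  0.6   2.4  -1.06  0.7   1.85]
50 0 [ 1.63  0.29 -0.91  2.35 -1.41  0.48  2.26]
50 25 [-0.94 -0.34  1.29  2.07  0.13  0.79  0.51]
50 50 [-0.47  0.38  0.99  1.51 -0.32  1.43  0.73]
  back None
55 0 None
55 25 [-0.62 -0.18  1.09  2.13 -0.25  0.71  0.85]
55 50 [-0.53  0.32  1.04  1.57 -0.34  1.34  0.74]
  back None
60 0 None
60 25 [-0.56 -0.21  1.06  2.18 -0.36  0.63  0.97]
60 50 [-0.59  0.26  1.1   1.64 -0.36  1.25  0.76]
  back None
```

View pics/sd6.png

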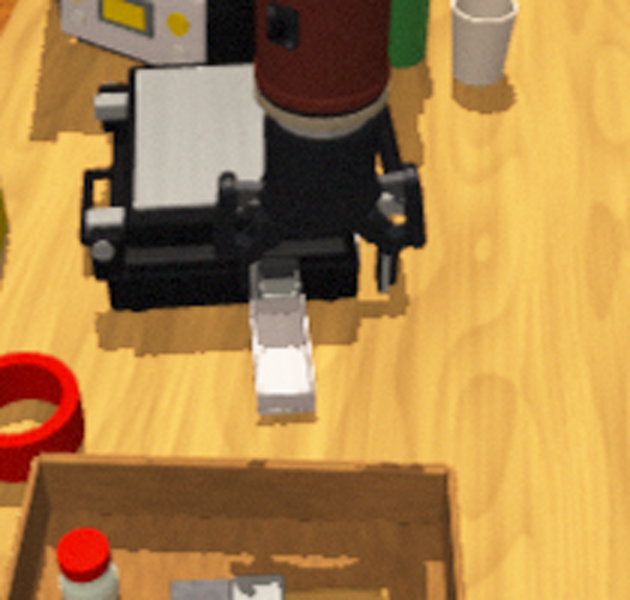

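The tray stands under the spout at x=-0.041. It's square to 0.3°, its centre is at y=0.1945 and its inner end is at the face, with contact felt. The arm is clear of it. Next I'll check which gripper tilt reaches the bar, allowing for the short tool and for clearance to the lid's front edge.

```bash
cat >> h.py <<'E'
def lidpose(th,t,y=0.,b=.008,d=0.,back=0.,r=.2702):
    "lid at th deg, tool tilted forward t deg; grasp point b behind the bar, d forward"
    a=np.radians(th+2.12); p=gp(.115-r*np.cos(a),y,.08+r*np.sin(a)); t=np.radians(t)
    z=np.sin(t)*gx-np.array([0,0,np.cos(t)]); yv=np.cos(t)*gx+np.array([0,0,np.sin(t)])
    q=Ro.from_matrix(np.stack([np.cross(yv,z),yv,z],1)).as_quat(); q=[q[3],q[0],q[1],q[2]]
    p=p-(b+back)*z-d*yv
    return cmd(p,q),q
E
python3 - <<'E'
from h import *
for y in (0,-.035):
  for t0 in (30,35,40):
    for a in [dict(th=0,t=t0,back=.07),dict(th=0,t=t0),dict(th=25,t=t0*.6),dict(th=50,t=0),dict(th=50,t=15)]:
        p,q=lidpose(y=y,**a); j=robot.ik(p,q); print(y,a,None if j is None else np.round(j,2))
print(readout.state()['joints'].round(2))
E
```

```text
0 {'th': 0, 't': 30, 'back': 0.07} [-0.48 -0.26  1.05  2.26 -0.23  0.65  0.95]
0 {'th': 0, 't': 30} [ 0.36  0.07  0.23  2.24 -0.75  0.57  1.38]
0 {'th': 25, 't': 18.0} [-0.93 -0.1   1.36  1.99 -0.1   0.92  0.68]
0 {'th': 50, 't': 0} [-0.48  0.38  1.    1.5  -0.32  1.44  0.73]
0 {'th': 50, 't': 15} [-0.68  0.19  1.17  1.7  -0.36  1.18  0.77]
0 {'th': 0, 't': 35, 'back': 0.07} [-0.42 -0.28  1.05  2.32 -0.38  0.59  1.14]
0 {'th': 0, 't': 35} [ 0.59  0.08  0.04  2.28 -0.95  0.55  1.61]
0 {'th': 25, 't': 21.0} [-0.94 -0.25  1.31  2.03  0.05  0.87  0.56]
0 {'th': 50, 't': 0} [-0.48  0.38  1.    1.5  -0.32  1.44  0.73]
0 {'th': 50, 't': 15} [-0.68  0.19  1.17  1.7  -0.36  1.18  0.77]
0 {'th': 0, 't': 40, 'back': 0.07} [-0.34 -0.26  1.06  2.36 -0.64  0.57  1.44]
0 {'th': 0, 't': 40} [ 0.83  0.1  -0.15  2.31 -1.16  0.55  1.85]
0 {'th': 25, 't': 24.0} [-0.93 -0.34  1.26  2.06  0.14  0.83  0.5 ]
0 {'th': 50, 't': 0} [-0.48  0.38  1.    1.5  -0.32  1.44  0.73]
0 {'th': 50, 't': 15} [-0.68  0.19  1.17  1.7  -0.36  1.18  0.77]
-0.035 {'th': 0, 't': 30, 'back': 0.07} [-0.47 -0.12  1.15  2.2  -0.46 
[... 376 characters left out ...]
.41]
-0.035 {'th': 0, 't': 35} [ 0.65  0.13  0.04  2.22 -0.94  0.59  1.64]
-0.035 {'th': 25, 't': 21.0} [-0.07  0.04  0.61  1.96 -0.34  0.9   0.92]
-0.035 {'th': 50, 't': 0} [-0.41  0.44  1.03  1.45 -0.38  1.46  0.81]
-0.035 {'th': 50, 't': 15} [-0.59  0.29  1.2   1.65 -0.48  1.22  0.9 ]
-0.035 {'th': 0, 't': 40, 'back': 0.07} [-0.35 -0.11  1.17  2.3  -0.85  0.68  1.66]
-0.035 {'th': 0, 't': 40} [ 0.88  0.15 -0.15  2.25 -1.12  0.58  1.85]
-0.035 {'th': 25, 't': 24.0} [-0.05  0.02  0.61  1.99 -0.39  0.86  0.97]
-0.035 {'th': 50, 't': 0} [-0.41  0.44  1.03  1.45 -0.38  1.46  0.81]
-0.035 {'th': 50, 't': 15} [-0.59  0.29  1.2   1.65 -0.48  1.22  0.9 ]
[-0.92  0.13  0.74  1.87 -0.1   1.18  0.05]
```

Run:
```python
from h import *
y=-.03
p,q=lidpose(0,25,y=y,back=.13); robot.move_pose(p,q); st('joints')
for t0 in (30,35):
  for bk in (.13,.1,.07,.04,0): 
    p,q=lidpose(0,t0,y=y,back=bk,d=.002); j=robot.ik(p,q); print(t0,bk,None if j is None else np.round(j,2))
```

```text
[-0.3387 -0.244   0.9249  2.1183 -0.1494  0.8677  0.88  ] t 20.18
30 0.13 [-0.33 -0.32  0.96  2.18 -0.17  0.8   0.95]
30 0.1 [-0.4  -0.25  1.05  2.2  -0.26  0.73  1.03]
30 0.07 [-0.51 -0.17  1.17  2.22 -0.39  0.68  1.15]
30 0.04 [-0.63  0.04  1.36  2.22 -0.72  0.71  1.44]
30 0 [-0.51  0.32  1.3   2.23 -1.11  0.82  1.72]
35 0.13 [-0.19 -0.31  0.91  2.24 -0.36  0.75  1.17]
35 0.1 [-0.42 -0.33  1.11  2.26 -0.29  0.67  1.12]
35 0.07 [-0.56 -0.26  1.25  2.27 -0.41  0.61  1.22]
35 0.04 [ 0.32  0.03  0.42  2.25 -0.87  0.66  1.58]
35 0 [ 0.46  0.12  0.23  2.24 -0.98  0.6   1.67]
```

A continuous path exists. I'll go to the back-off pose, check the bar with the wrist camera from there, then approach.

Run:
```python
from h import *
y=-.03; t0=32
p,q=lidpose(0,t0,y=y,back=.10,d=.002); robot.move_pose(p,q); robot.wait(.2); st('joints','ee_pos')
for n in ('wrist','scene'):
    c=cam(n); np.savez(n+'7.npz',**c); P=cloud(c); L=np.stack([(P-G)@gx,(P-G)@gy,P[...,2]],-1); hsv=cv2.cvtColor(c['frame'],cv2.COLOR_RGB2HSV)
    m=(hsv[...,2]<70)&(abs(L[...,0]+.155)<.018)&(abs(L[...,1])<.075)&(L[...,2]>.07)&(L[...,2]<.108); qq=L[m]
    if len(qq)>20: print(n,len(qq),np.percentile(qq,[2,50,98],axis=0).round(4))
for bk in (.07,.04,.02,0): 
    p,q=lidpose(0,t0,y=y,back=bk,d=.002); j=robot.ik(p,q); print(bk,None if j is None else np.round(j,2))
c=np.load('wrist7.npz'); cv2.imwrite('pics/w7.png',cv2.cvtColor(c['frame'],cv2.COLOR_RGB2BGR))
```

```text
[-0.4088 -0.2839  1.0659  2.222  -0.2691  0.7088  1.0594] [ 0.4556 -0.266   0.1505] t 20.67
wrist 4947 [[-0.1673 -0.0707  0.0882]
 [-0.1625  0.0112  0.0982]
 [-0.1521  0.0727  0.1007]]
scene 172 [[-0.1597 -0.0721  0.0915]
 [-0.1532 -0.0017  0.0986]
 [-0.1482  0.0705  0.1033]]
0.07 [-0.55 -0.22  1.22  2.24 -0.37  0.65  1.15]
0.04 [-0.09  0.02  0.81  2.23 -0.76  0.68  1.47]
0.02 [-0.55  0.22  1.35  2.25 -1.04  0.79  1.7 ]
0 [-0.24  0.17  0.97  2.24 -1.01  0.69  1.67]
```

View pics/w7.png

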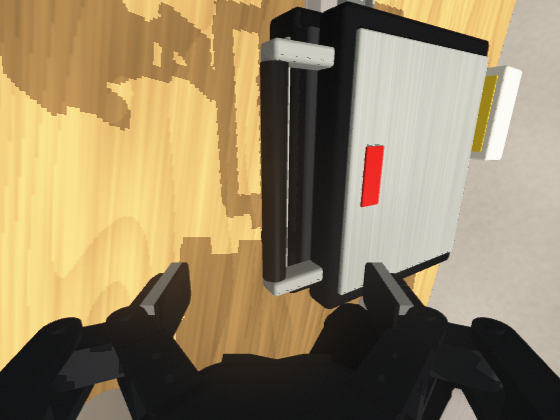

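The bar runs down the image at u≈275, midway between the fingers (tips at u≈180 and 372). Its measured centre is (-0.156, 0.090), as expected. Approaching and gripping.

Run:
```python
from h import *
y=-.03; t0=32
try:
    p,q=lidpose(0,t0,y=y,back=0,d=.002); hit=robot.move_l(p,.08,guard=8)
except robot.Unreachable as e:
    print('unreach',e); hit=None
st('joints','ee_pos','force'); print(hit,p)
if hit is False:
    fingers.gripper_close(35); st('opening','grasp_force','force','joints')
    for t in (32,22,12): 
        p,q=lidpose(5,t,y=y); j=robot.ik(p,q); print(t,None if j is None else np.round(j,2))
```

```text
unreach the arm cannot follow that straight line within its joint ranges
[-0.4085 -0.2841  1.0666  2.2228 -0.2694  0.7083  1.0601] [ 0.4552 -0.2661  0.1501] [-0.8323 -0.192  -0.1227] t 20.77
None [np.float64(0.5062748793457654), np.float64(-0.25561415299392853), np.float64(0.064342150418879)]
```

Run:
```python
from h import *
y=-.03; t0=32
p,q=lidpose(0,t0,y=y,back=.045,d=.002); j=robot.ik(p,q); print(np.round(j,2)); robot.set_joints(j); st('joints','force')
for bk in (.03,.02,.01,0): 
    p,q=lidpose(0,t0,y=y,back=bk,d=.002); j=robot.ik(p,q); print(bk,None if j is None else np.round(j,2))
try:
    hit=robot.move_l(p,.08,guard=8); print('ok',hit,p)
except robot.Unreachable as e: print('unreach')
st('ee_pos','force','joints')
```

```text
[-0.65 -0.05  1.38  2.24 -0.67  0.67  1.41]
[-0.6519 -0.0449  1.3745  2.243  -0.6661  0.6667  1.4106] [-0.4107 -0.3754 -0.7135] t 21.23
0.03 [-0.59  0.15  1.38  2.25 -0.95  0.76  1.64]
0.02 [-0.57  0.24  1.37  2.25 -1.07  0.81  1.72]
0.01 [-0.54  0.31  1.36  2.25 -1.15  0.84  1.78]
0 [-0.52  0.37  1.35  2.24 -1.22  0.88  1.82]
ok False [np.float64(0.5062748793457654), np.float64(-0.25561415299392853), np.float64(0.064342150418879)]
[ 0.5063 -0.2559  0.0651] [ 0.4231  0.0884 -0.349 ] [-0.4216  0.2491  1.1942  2.2425 -1.1028  0.7639  1.74  ] t 22.1
```

Run:
```python
from h import *
y=-.03
fingers.gripper_close(40); s=st('opening','grasp_force','force','torque','ee_pos')
if s['grasp_force']>10:
    for th in (5,10,15):
        p,q=lidpose(th,32-.5*th,y=y)
        try: robot.move_l(p,.06,rot=q); 
        except robot.Unreachable: print('unreach',th); break
        s=st('opening','grasp_force','force','joints')
    for th in (20,30,40,50):
        p,q=lidpose(th,32-.5*th,y=y); j=robot.ik(p,q); print(th,None if j is None else np.round(j,2))
```

```text
0.2178 38.8312 [-3.8884  1.1841  5.8464] [0.2482 0.8006 0.2446] [ 0.5061 -0.2555  0.0644] t 22.73
0.2177 39.7002 [-7.6662 -2.2409 -3.16  ] [-0.5584  0.2051  1.304   2.201  -0.9269  0.7721  1.5575] t 23.27
0.2178 39.5873 [-8.8256 -2.6764 -2.577 ] [-0.6542  0.1364  1.3535  2.1522 -0.7274  0.7791  1.357 ] t 23.81
0.2171 39.4951 [-10.484   -2.2746  -1.3066] [-0.7162  0.0762  1.3616  2.0965 -0.5435  0.8085  1.1672] t 24.34
20 [-0.75  0.06  1.35  2.03 -0.44  0.87  1.04]
30 [-0.72  0.15  1.31  1.89 -0.41  1.03  0.95]
40 [-0.6   0.24  1.18  1.73 -0.39  1.19  0.88]
50 [-0.48  0.35  1.07  1.55 -0.4   1.34  0.82]
```

The bar is gripped (opening about 0.218 ≈ 19 mm) and the lid is rising with low forces. Continuing to 50°.

Run:
```python
from h import *
y=-.03
for th in (20,25,30,35,40,45,50):
    p,q=lidpose(th,32-.5*th,y=y)
    try: robot.move_l(p,.06,rot=q)
    except robot.Unreachable: print('unreach',th); break
    s=st('opening','grasp_force','force')
    if abs(s['force']).max()>28: print('force stop'); break
robot.wait(.3); s=st('ee_pos','force','joints')
# bar point from tool pose -> lid angle
R=rot(s['orientation']); b=s['ee_pos']+(-OFF+.008)*R[:,2]; L=[(b-G)@gx,(b-G)@gy,b[2]]
print('bar',np.round(L,4),'angle',np.degrees(np.arctan2(L[2]-.08,.115-L[0]))-2.12,np.hypot(L[2]-.08,.115-L[0]))
for n in ('side','scene'):
    c=cam(n); np.savez(n+'8.npz',**c); P=cloud(c); L=np.stack([(P-G)@gx,(P-G)@gy,P[...,2]],-1); hsv=cv2.cvtColor(c['frame'],cv2.COLOR_RGB2HSV)
    m=(hsv[...,1]<60)&(hsv[...,2]>100)&(abs(L[...,1])<.12)&(L[...,0]>-.1)&(L[...,0]<.14)&(L[...,2]>.14)&(L[...,2]<.34)
    k,l,s_,ce=cv2.connectedComponentsWithStats(m.astype(np.uint8)); i=1+np.argmax(s_[1:,4]); qq=L[l==i]
    X=qq-qq.mean(0); v=np.linalg.svd(X,full_matrices=False)[2][2]; v*=np.sign(v[2]); print(n,len(qq),v.round(3),'lid angle',np.degrees(np.arctan2(np.hypot(v[0],v[1]),v[2])).round(2))
c=np.load('side8.npz'); cv2.imwrite('pics/s8.png',cv2.cvtColor(c['frame'],cv2.COLOR_RGB2BGR))
```

```text
0.2231 39.5118 [-13.6526  -2.665    0.4886] t 24.87
0.2173 39.6743 [-18.3701  -1.6234   4.999 ] t 25.39
0.2187 39.7835 [-21.2593   0.5679   7.2892] t 25.92
0.2139 39.9988 [-26.6301   3.165   13.6557] t 26.44
0.2151 41.0247 [-24.9346   4.0491  15.1157] t 26.97
0.2186 41.2307 [-19.7091   4.7836  17.6491] t 27.49
0.217 41.307 [-17.101    3.1423  14.6912] t 28.02
[ 0.5956 -0.2384  0.2651] [-16.3175   2.1351  12.9997] [-0.5564  0.4152  1.2182  1.5522 -0.4846  1.3746  0.8924] t 28.32
bar [-0.0538 -0.0306  0.2939] angle 49.59814851584888 0.2724521521668423
side 1634 [ 0.763 -0.     0.646] lid angle 49.77
scene 3953 [0.764 0.001 0.645] lid angle 49.85
```

View pics/s8.png

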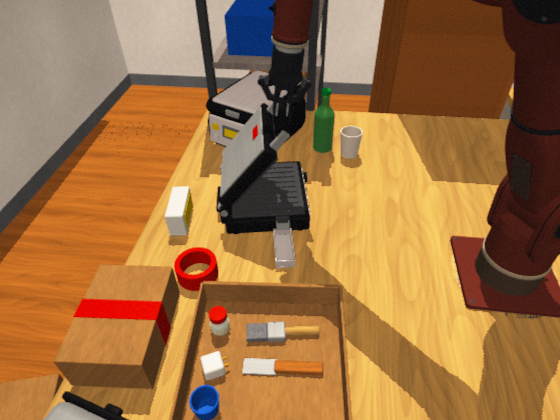

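The picture shows the lid held open at the bar by the gripper at about (285,120). The tray is under the spout at (284,240), with everything else where it was. Both views measure the lid at 49.8°, so I'm handing in.

Run:
```python
from h import *
st('force','grasp_force'); print(robot.finish_job())
```

```text
[-16.2028   2.2539  14.5301] 41.2712 t 28.42
the job is handed in; nothing more can be done
None
```

The job is handed in at 28.4 s: the drip tray is under the spout, square to the grill and against the housing, and the lid is gripped and held open at about 49.8°; the first try at the tray closed above it without touching it, because the gripper is about 37 mm shorter than stated.

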